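Unbar the lantern-door slide with the lifting yoke

ROBOT

A 6-joint arm with a two-finger parallel gripper is mounted at the origin on the work surface. World frame = base frame: x ahead of the robot, y to its left, z up, the work surface at z = 0. Lengths are in m, angles in rad, forces in N, time in s.
With the tool pointing down it reaches from about 0.15 to 0.775 m from the base axis. Payload 6.1 kg.
Tool frame: the origin (TCP) lies at the very end of the fingers, on their centre line; the grasp point (between the pads) lies env.grip_point_offset behind it (env.grip_point_offset is the distance from the TCP to the grasp point, in m); z points along the fingers, y is the line along which they close (so a half turn about z gives the same grasp; the last joint's range is limited). The gripper opens to 85 mm and grips with 20 to 120 N. Pads are 22 mm wide; open, the fingers measure 114 mm over their backs; the gripper's body (76 mm by 85 mm) begins 54 mm behind the grasp point. The pads swing forward as they close: fully open they stand 13 mm farther back than shut.
Start: joints at [1.268, 0.126, -0.04, 1.405, 0, 1.571], TCP at [0.157, 0.501, 0.231] pointing down, gripper open.
Joint ranges: [-2.72, 2.72], [-0.95, 1.95], [-1.27, 1.35], [-1.78, 2.02], [-1.46, 1.47], [-3.14, 3.14]. Speed limits (rad/s): [2.39, 2.39, 3.01, 3.14, 3.14, 3.14].

INTERFACE

Orientations are given as a unit quaternion [w, x, y, z].
In Python, from plant import env, optics gives the robot as it stands.
- The arm moves only by the tool carry_out, never from a script. Its argument "targets" is a list of rows, each a list of 7 numbers: the closure, from 0 (fully open) to 1 (shut), then the shift along the tool's x, y, z in m, then the turn, a rotation vector about the tool's x, y, z in degrees. A call has 1 to 8 rows; each row shifts and turns the commanded pose from where the row before left it, along the tool's axes as they then stand; what a row does not reach is not made up. A row lasts 1/12 s, in which the tool goes at most 41.7 mm and 7.16 degrees, less where a joint would pass 70% of its speed; a pose out of reach is approached as far as the arm can. A call is refused whole if a number of a shift passes 0.0417 or a number of a turn 7.16, either way. A call with a gripper value outside its range is refused whole. The fingers move at their own pace and stop on an object; the grip force is fixed at half the most. Time passes only in rows, so rows that do not move let the fingers close. It gives the time, the measured TCP pose, the force, the opening and the grip force at its end, in the units of the state.
- env.sense(): the state, without advancing time (a new reading comes with each control period).
- optics.read_camera(name): name is "scene" or "top" or "wrist"; returns a dict with "color" (480x640x3 uint8, red, green, blue), "fovy" (degrees; the focal length in pixels is half the picture's height over the tangent of half this angle, whatever the lens; pixels are square), "cx", "cy" (the principal point, pixels), "R" (3x3) and "t" (3): a world point X has camera coordinates R X + t; the wrist camera has in their place "mount" (4x4, takes a point from camera to tool coordinates, whose origin is the TCP and whose axes are the flange's). Camera axes: x right, y down, z forward; pixel columns grow to the right and rows downward; lengths in m; the calibration is good to about 2 mm. The wrist camera is an equidistant fisheye: a pixel r from the principal point sees the ray r / f radians off the axis. A picture is of the moment at which its call begins: read the wrist's pose just before it. There is no depth.
- env.job_done(): hands the job in; it is judged then, once.
The state is a dict: "time_s": time; "q": joint angles; "qvel": joint speeds; "joint_torque": joint torques, N m; "tool_pos": TCP position; "tool_rot": TCP orientation; "wrist_force": force on the tool from outside, world axes, zero at the start; "wrist_torque": the same for the moment, N m; "grip_width": opening from 0.0 (shut) to 1.0 (fully open); "gripper_force": force on a finger pad.
Only numpy, scipy, OpenCV 4.12 (cv2) and the standard library are available. Lean on these libraries where they do the work, as an engineer would, in place of code of your own. Each camera call takes 0.05 s, during which the arm holds its last target. There are 200 camera calls.

TASK

Using the two-hook lifting yoke, lift the freshly lacquered red locking bar, kept level, straight up out of its two open-topped brackets and lay it in the V rests of the parking stand, never touching the bar with the robot itself. Next stand the yoke back upright on its green mat and let it go, and then push the sled carrying the copper lantern door along its slide all the way to the end stop. Leave the bell, ruby drop, cup, punch, hammer and dish where they are.

Things in the scene. Friction and masses are not known exactly. Their poses are not given: they have to be found in the camera images.
- yoke_grip (a point): Centre of the dark wood handle of the loose steel lifting yoke. Axes: z up, the two hooks point along +x, y joins the hooks. Handle 20 mm (x) by 36 mm (y) by 44 mm tall, on a flat plate whose top is 22 mm below this point. The feet's undersides are 142 mm below this point; a bar lying in the hooks has its axis 127 mm below it, directly under the handle.
- bar_center (a point): Centre of the loose red round locking bar: 16 mm diameter, 230 mm long (along its x), 0.25 to 0.5 kg, a brass collar 26 mm across from 101 to 109 mm either side of the centre. The yoke's hooks take its free middle, between the brackets. It can roll about x. At the start its axis is 68 mm above the bench.
- bar: The same bar; origin at its centre, x along it.
- bar_near (a point): point on the bar's axis, 90 mm from the centre on the -x side
- bar_far (a point): point on the bar's axis, 90 mm from the centre on the +x side
- rig: The wooden slide, bolted down; origin on the bench under bracket_mid, same axes. Base board 190 mm wide (x), y -170 to +145 mm, top 15 mm above the bench; end stop at y 131 to 143 mm, 55 mm tall. The +y side of the bar is free for bringing the yoke in; the sled waits on the -y side, its front 50 to 70 mm from the bar's axis.
- bracket_mid (a point): Point midway between the two iron U brackets of the slide, where the bar's centre lies at the start, 68 mm above the bench. x runs along the bar, +y is the way the sled travels. Brackets at x +-90 mm (12 mm thick), open upwards, slot 22 mm wide (y); slot floor 8 mm below this point, walls end 18 mm above it.
- sled (a joint): Travel of the sled along the slide's +y, m: 0 to 0.02 at the start, 0.20 at the end stop. Friction about 2 N plus 8 N per m/s; stays where it is left. The bar in its brackets blocks it.
- sled_back (a point): Centre of the sled's back face (brass plate, looks to -y of the slide), the face to push; 42 mm above the bench, axes as the slide's. The sled is a wooden block 140 mm wide (x), 90 mm long (y), 17 to 67 mm above the bench, with a pierced copper lantern door fixed flat on top (up to 76 mm).
- stand_seat (a point): Where the bar's centre comes to lie on the bolted-down parking stand, 68 mm above the bench; the bar lies along x. Two V rests at x +-90 mm (12 mm thick), open upwards, 48 mm wide (y) at the mouth, tips 9 mm above this point. Between them only the base, 215 by 60 mm, top 58 mm below this point. The +y side, towards the mat, is free for backing the yoke out.
- stand: the same parking stand; origin on the bench under its middle, axes as stand_seat
- mat: Green mat fixed to the bench, 100 mm (its x) by 140 mm (its y) by 3 mm; origin under its centre. At the start the yoke stands on it, hooks along about the mat's +x.
- yoke: The same yoke (0.25 to 0.5 kg), C-shaped from the side; origin level with its feet's undersides, straight under the handle. Uprights at x -34 to -26 mm, y +-45 mm; feet 14 mm wide at y +-45 mm, x -46 to +24 mm, each with an open-topped V saddle centred at x = 0, its tips at x +-22 mm, 19 mm above the underside. Hook the bar by moving the feet under it along +x, then rise.
- bell_mid (a point): small brass bell, 44 mm across, 50 mm tall; point at mid-height. Bystander
- ruby_mid (a point): faceted ruby-red glass drop, 36 mm across, 40 mm tall; point at mid-height. Bystander
- cup_mid (a point): small copper rivet cup, 44 mm across, 35 mm tall; point at mid-height. Bystander
- punch_mid (a point): steel dapping punch lying down, 113 mm long, 16 mm ball end; point at its middle. Bystander
- hammer_grip (a point): hammer lying on the bench, 240 mm long; point on its handle. Bystander
- dish: shallow brass dish, 90 mm across, 30 mm tall; origin under its centre. Bystander
Not all that is in view belongs to the job. What is shaped like the yoke but blue is not meant.

How it is judged:
On the way, in this order (a step that is already met when the one before it is completed fails the run):
1. both ends of the bar are clear above the brackets together, the bar hanging in the yoke (z of each of bar_near, bar_far in the frame of bracket_mid above 0.028 m and horizontal distance between bar_center and yoke_grip below 0.03 m and contact force between yoke and bar above 1 N), for 0.1 s.
2. the bar rests in the stand's V rests, free of the yoke (distance between bar_center and stand_seat below 0.015 m and angle between the x axis of bar_center and the x axis of stand, either way round below 0.06 rad and linear speed of bar below 0.02 m/s and contact force between yoke and bar below 0.1 N), for 0.2 s.
3. the yoke stands upright on its mat, let go (horizontal distance between yoke_grip and mat below 0.04 m and angle between yoke_grip's own z axis and vertical below 0.06 rad and height (world z) of yoke_grip below 0.155 m and linear speed of yoke below 0.02 m/s and contact force between the fingers and yoke below 0.1 N), for 0.2 s.
4. the sled is at the end stop (value of joint sled above 0.192 m), for 0.2 s.
At the end, for the whole second after the job is handed in: The bar lies at rest in the stand's V rests (centre within 15 mm of the seat point, along the stand within 0.06 rad), free of the yoke; the yoke stands upright and still on the mat (handle within 40 mm of the mat's centre in plan), released; the sled is within 8 mm of the end stop (all of step 2 and horizontal distance between yoke_grip and mat below 0.04 m and angle between yoke_grip's own z axis and vertical below 0.06 rad and height (world z) of yoke_grip below 0.155 m and linear speed of yoke below 0.02 m/s and value of joint sled above 0.192 m); the robot touches nothing.
It fails at once if the robot touches the lacquered bar (contact force between any of the arm, the fingers and bar above 0.5 N).
It fails at once if the bar is tipped more than about 11 degrees from level (angle between bar_center's own x axis and vertical below 1.37 rad or angle between bar_center's own x axis and vertical above 1.77 rad).
It fails at once if the bar falls from its brackets, yoke or stand (height (world z) of bar_center below 0.05 m).
It fails at once if the sled is pushed out before the bar is parked (value of joint sled above 0.035 m and distance between bar_center and stand_seat above 0.03 m).
It fails at once if a bystander is displaced by more than 20 mm (distance of any of bell_mid, ruby_mid, cup_mid, punch_mid, hammer_grip, dish from where it was at the start of the episode above 0.02 m).
It also fails if it takes over 72 s, if anything falls off the work surface, if the arm or the gripper's body presses on something with over 40 N, if the wrist force passes 120 N, or if a joint passes its speed limit or range.

## Working session

There is one attempt and no reset: what is moved stays moved. The work goes in short steps, Python scripts to look and compute and a tool call to move; the robot and the scene stay as the last step left them, time stands still between calls to the robot, and variables do not carry over. Pictures are saved under pics/ and viewed, at most 10 in all, crops included, and the job is handed in when it is done.

Besides the shell and the picture viewer there is one more tool, called after "Call:" as a command line: name --pt "numbers of a row" for each row, then --argument value for the rest. carry_out: Moves the arm, as the interface text tells. Its arguments: {"type":"object","properties":{"targets":{"type":"array","items":{"type":"array","items":{"type":"number"}}}},"required":["targets"]}

```bash
mkdir -p pics; cat > h.py <<'E'
import numpy as np, cv2, json
from plant import env, optics
def shot(n,f):
    c=optics.read_camera(n); cv2.imwrite(f,c["color"][:,:,::-1]); 
    np.savez(f.replace('.png','.npz'),**c); return c
def ray(c,u,v):
    f=240/np.tan(np.radians(c["fovy"])/2)
    R=np.array(c["R"]);t=np.array(c["t"])
    d=R.T@np.array([(u-c["cx"])/f,(v-c["cy"])/f,1.]); return -R.T@t,d
def plane(c,u,v,z):
    o,d=ray(c,u,v); return o+d*(z-o[2])/d[2]
def proj(c,X):
    f=240/np.tan(np.radians(c["fovy"])/2)
    p=np.array(c["R"])@X+np.array(c["t"]); return f*p[:2]/p[2]+[float(c["cx"]),float(c["cy"])]
E
python3 - <<'E'
from h import *
for n in("scene","top"):
    c=shot(n,f"pics/{n}0.png"); print(n,c["fovy"],c["cx"],c["cy"],-np.array(c["R"]).T@c["t"],np.round(c["R"],3).tolist())
print(env.sense(),env.grip_point_offset)
E
```

```text
scene 46.0565656251252 318.4752475362519 245.09006450862924 [ 1.19937669 -0.37032843  1.18399263] [[0.664, 0.747, 0.001], [0.587, -0.521, -0.62], [-0.462, 0.412, -0.785]]
top 49.87147291455816 316.6697815366732 246.95333913319462 [0.34830793 0.21365124 1.68857974] [[0.006, -1.0, 0.021], [-0.988, -0.009, -0.154], [0.154, -0.02, -0.988]]
{'time_s': 0.1, 'q': array([ 1.26800892e+00,  1.26310596e-01, -4.05065913e-02,  1.40538710e+00,
       -7.62924629e-06,  1.57081194e+00]), 'qvel': array([-0.00099408, -0.0002299 , -0.0005126 , -0.00011615, -0.00109152,
        0.00102221]), 'joint_torque': array([ 8.50141842e-04, -4.36904633e+01,  3.53607595e+01,  1.37417504e-02,
        1.64434670e-05,  2.84461862e-06]), 'tool_pos': array([0.15643918, 0.50076924, 0.23061129]), 'tool_rot': array([-1.02394926e-04,  1.50823717e-01,  9.88560423e-01, -6.96503079e-04]), 'wrist_force': array([-0.13200571,  0.54283137,  0.26526411]), 'wrist_torque': array([-0.04829711,  0.05070025,  0.02259604]), 'gripper_force': 0.0, 'grip_width': 0.9975440711323453} 0.0187
```

View pics/top0.png

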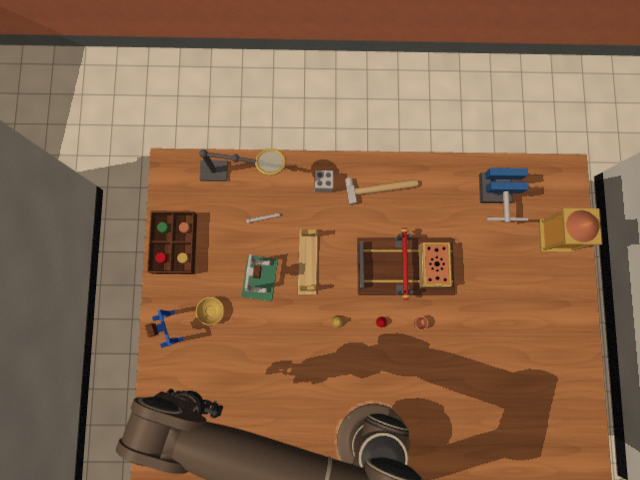

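View pics/scene0.png

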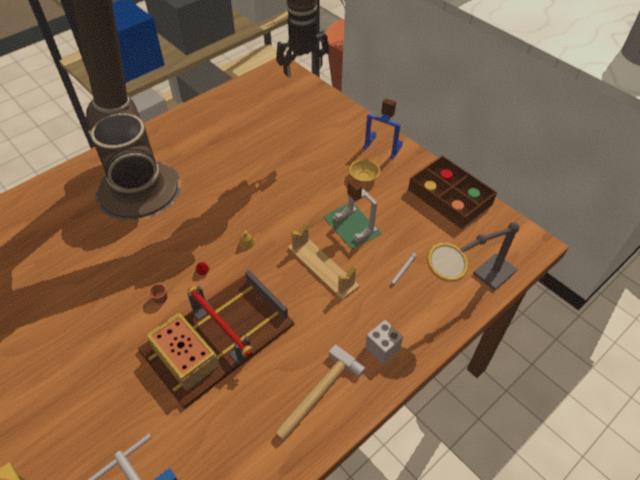

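The top view shows the bar (405,264), sled (436,264), end stop (364,266), stand (308,262), yoke and mat (262,277), and the blue decoy (162,328). I'll enlarge the work area in both views.

```bash
python3 - <<'E'
from h import *
a=cv2.imread('pics/top0.png')[215:335,235:465]; b=cv2.imread('pics/scene0.png')[170:400,135:400]
cv2.imwrite('pics/a.png',cv2.resize(a,None,fx=3.4,fy=3.4,interpolation=cv2.INTER_CUBIC))
cv2.imwrite('pics/b.png',cv2.resize(b,None,fx=2.6,fy=2.6,interpolation=cv2.INTER_CUBIC))
c=np.load('pics/top0.npz')
for nm,u,v,z in [("barN",406,298,.068),("barF",405,230,.068),("stand",308,262,.05),("mat",262,277,.003),("handle",257,270,.165),("bell",337,322,.025),("dish",209,311,.02)]: print(nm,plane(c,u,v,z).round(3))
E
```

```text
barN [ 0.441 -0.1    0.068]
barF [ 0.659 -0.102  0.068]
stand [0.555 0.208 0.05 ]
mat [0.51  0.358 0.003]
handle [0.515 0.36  0.165]
bell [0.366 0.114 0.025]
dish [0.398 0.523 0.02 ]
```

View pics/a.png

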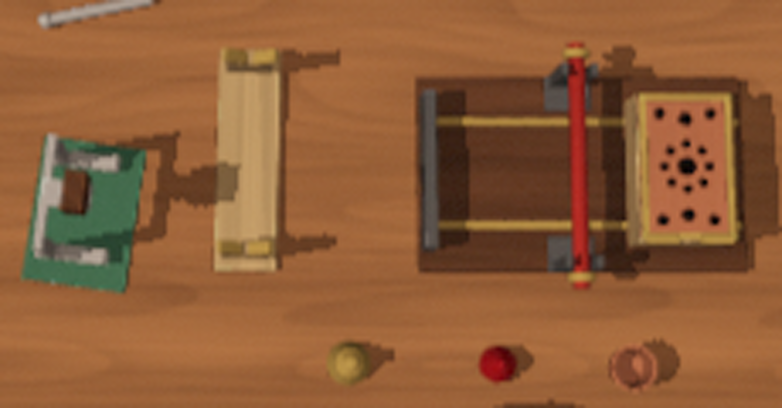

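View pics/b.png

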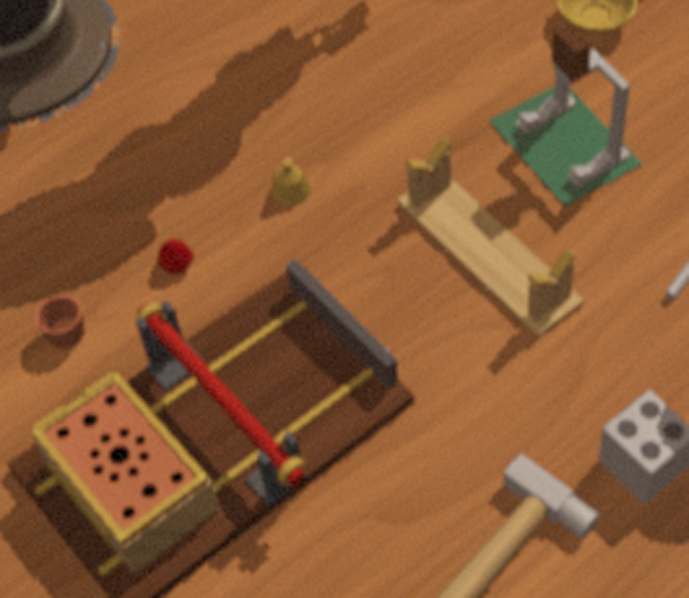

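The yoke's hooks point along world -y, and the handle is near (257,271) in the top view. Rig and stand axes are close to the world axes. I'll square the tool, then go above the yoke for a wrist view.

Call:
carry_out --pt "0 0 0 -0.012 0 0 7" --pt "0 0 0 -0.012 0 0 7" --pt "0 0 0 -0.012 0 0 7" --pt "0 0 0 -0.012 0 0 7" --pt "0 0 0 -0.012 0 0 7" --pt "0 0 0 -0.012 0 0 7" --pt "0 0 0 -0.012 0 0 7" --pt "0 0 0 -0.012 0 0 7"

```text
time_s: 0.77
tool_pos: [0.1565, 0.5009, 0.3274]
tool_rot: [0.0, 0.6, 0.8, -0.0]
wrist_force: [-0.7, 0.3, -0.2]
grip_width: 1.001
gripper_force: 0.0
```

Call:
carry_out --pt "0 0 0 0 0 0 7" --pt "0 0 0 0 0 0 7" --pt "0 0 0 0 0 0 2.65" --pt "0 -0.016 0.034 0 0 0 0" --pt "0 -0.016 0.034 0 0 0 0" --pt "0 -0.016 0.034 0 0 0 0" --pt "0 -0.016 0.034 0 0 0 0" --pt "0 -0.016 0.034 0 0 0 0"

```text
time_s: 1.43
tool_pos: [0.3278, 0.4201, 0.327]
tool_rot: [0.0, 0.707, 0.707, -0.0]
wrist_force: [0.4, 1.5, 0.2]
grip_width: 1.003
gripper_force: 0.0
```

Call:
carry_out --pt "0 -0.016 0.034 0 0 0 0" --pt "0 -0.016 0.034 0 0 0 0" --pt "0 -0.016 0.034 0 0 0 0" --pt "0 -0.016 0.03 0 0 0 0" --pt "0 0 0 0 0 0 0" --pt "0 0 0 0 0 0 0"

```text
time_s: 1.93
tool_pos: [0.46, 0.356, 0.3261]
tool_rot: [-0.0, 0.708, 0.706, -0.001]
wrist_force: [-0.2, 0.6, 0.6]
grip_width: 1.003
gripper_force: 0.0
```

```bash
cat >> h.py <<'E'
from scipy.spatial.transform import Rotation as Ro
def wshot(f):
    s=env.sense(); c=optics.read_camera("wrist"); cv2.imwrite(f,c["color"][:,:,::-1])
    T=np.eye(4); w,x,y,z=s["tool_rot"]; T[:3,:3]=Ro.from_quat([x,y,z,w]).as_matrix(); T[:3,3]=s["tool_pos"]
    np.savez(f.replace('.png','.npz'),**c,T=T); return c
def wplane(n,u,v,z):
    c=np.load(n); f=240/np.tan(np.radians(c["fovy"])/2); M=c["T"]@c["mount"]
    p=np.array([u-c["cx"],v-c["cy"]]); r=np.hypot(*p); th=r/f
    d=M[:3,:3]@np.array([*(p/r*np.sin(th)),np.cos(th)]); o=M[:3,3]; return o+d*(z-o[2])/d[2]
E
python3 - <<'E'
from h import *
c=wshot('pics/w1.png'); print(c["fovy"],c["cx"],c["cy"],np.round(c["mount"],3).tolist()); s=env.sense(); print(s["time_s"],s["tool_pos"],s["tool_rot"],s["q"])
E
```

```text
65.70646984690485 310.2543890270104 238.68110999620097 [[-0.0, -0.957, -0.291, 0.075], [1.0, -0.0, -0.0, -0.001], [0.0, -0.291, 0.957, -0.143], [0.0, 0.0, 0.0, 1.0]]
1.9833 [0.45893786 0.35661312 0.32654559] [-2.54254049e-04  7.07671584e-01  7.06541101e-01 -7.32277585e-04] [6.60419055e-01 2.62466321e-01 3.37986444e-01 1.64783271e+00
 3.23191276e-04 2.23281388e+00]
```

View pics/w1.png

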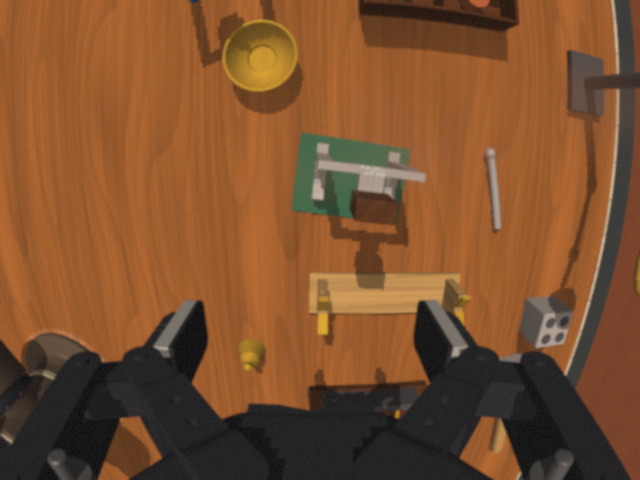

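The wrist view shows the mat and yoke (350,180), stand (385,292), bell (251,353) and dish (260,57). I'll enlarge the mat and stand area.

```bash
python3 - <<'E'
from h import *
a=cv2.imread('pics/w1.png')[125:345,285:480]
cv2.imwrite('pics/c.png',cv2.resize(a,None,fx=2.7,fy=2.7,interpolation=cv2.INTER_CUBIC))
im=cv2.imread('pics/w1.png'); hsv=cv2.cvtColor(im,cv2.COLOR_BGR2HSV)
m=cv2.inRange(hsv,(65,80,40),(95,255,255)); ys,xs=np.nonzero(m)
h=cv2.convexHull(np.c_[xs,ys].astype(np.int32)); q=cv2.approxPolyDP(h,6,True)[:,0]; n='pics/w1.npz'
print("mat",[(p.tolist(),wplane(n,*p,.003)[:2].round(4).tolist()) for p in q])
E
```

```text
mat [([351, 215], [0.5111, 0.3211]), ([294, 207], [0.4376, 0.3318]), ([303, 138], [0.4498, 0.4198]), ([322, 139], [0.4733, 0.4185])]
```

View pics/c.png

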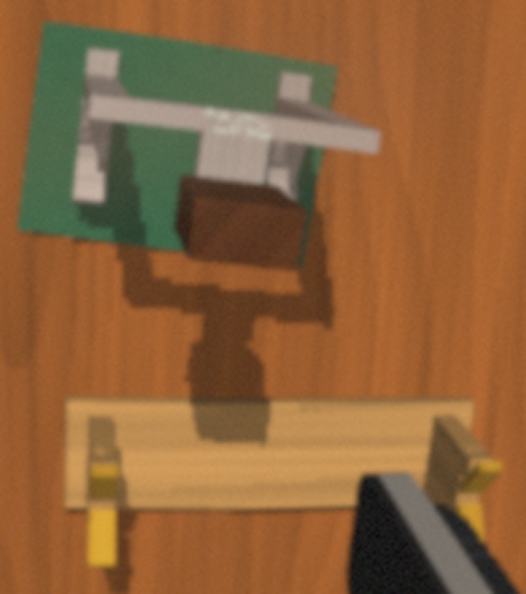

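```bash
python3 - <<'E'
from h import *
n='pics/w1.npz'; P=lambda u,v,z: wplane(n,285+u/2.7,125+v/2.7,z)[:2]
def show(nm,pts,z):
    q=np.array([P(*p,z) for p in pts]); print(nm,q.round(4).tolist(),"mean",q.mean(0).round(4)); return q
q=show("htop",[(195,204),(307,212),(300,268),(188,256)],.167); print(np.degrees(np.arctan2(*(q[1]-q[0])[::-1])),np.degrees(np.arctan2(*(q[2]-q[3])[::-1])))
q=show("mat",[(43,22),(338,65),(302,265),(20,232)],.003);print(np.degrees(np.arctan2(*(q[1]-q[0])[::-1])))
q=show("feet top rear",[(103,48),(296,73)],.012);print(np.degrees(np.arctan2(*(q[1]-q[0])[::-1])))
show("base L",[(66,398),(66,508)],.010); show("baseR",[(474,400)],.010)
show("tips",[(103,463),(102,565)],.077); show("tipR",[(487,462)],.077)
show("beam rear top",[(90,95),(380,130)],.123)
# top cam, triangulation of bar collars
for f in('top','scene'):
    im=cv2.imread(f'pics/{f}0.png'); hs=cv2.cvtColor(im,cv2.COLOR_BGR2HSV)
    m=cv2.inRange(hs,(0,190,90),(6,255,255))|cv2.inRange(hs,(174,190,90),(180,255,255))
    k,l,st,ce=cv2.connectedComponentsWithStats(m)
    for i in range(1,k):
        if st[i,4]>60:
            ys,xs=np.nonzero(l==i); print(f,st[i],ce[i],[ (xs[j],ys[j]) for j in (ys.argmin(),ys.argmax())])
E
```

```text
htop [[0.4979, 0.3723], [0.5335, 0.3701], [0.5323, 0.352], [0.4962, 0.3558]] mean [0.515  0.3625]
-3.5692431184361153 -6.038282233222663
mat [[0.4473, 0.4259], [0.586, 0.4082], [0.5726, 0.3104], [0.4355, 0.3267]] mean [0.5103 0.3678]
-7.297343619872381
feet top rear [[0.4745, 0.4141], [0.5635, 0.4042]] mean [0.519  0.4091]
-6.362822707129242
base L [[0.4571, 0.2445], [0.4568, 0.1828]] mean [0.4569 0.2136]
baseR [[0.6705, 0.2399]] mean [0.6705 0.2399]
tips [[0.4733, 0.2412], [0.4734, 0.1892]] mean [0.4734 0.2152]
tipR [[0.6512, 0.2366]] mean [0.6512 0.2366]
beam rear top [[0.4664, 0.402], [0.5701, 0.3915]] mean [0.5183 0.3968]
top [402 232   6  63 287] [404.85365854 263.00348432] [(np.int64(402), np.int64(232)), (np.int64(404), np.int64(294))]
top [155 252  11  11  94] [159.9787234  257.09574468] [(np.int64(158), np.int64(252)), (np.int64(158), np.int64(262))]
top [376 317  11  10  81] [380.60493827 321.97530864] [(np.int64(379), np.int64(317)), (np.int64(379), np.int64(326))]
scene [440 169  13  10  91] [446.01098901 173.69230769] [(np.int64(443), np.int64(169)), (np.int64(444), np.int64(178))]
scene [196 262  13  13 124] [201.84677419 267.9516129 ] [(np.int64(200), np.int64(262)), (np.int64(200), np.int64(274))]
scene [192 291  54  58 462] [218.55844156 319.73809524] [(np.int64(193), np.int64(291)), (np.int64(241), np.int64(348))]
```

Call:
carry_out --pt "0 0.003 0.028 0 0 0 0" --pt "0 0.003 0.0277 0 0 0 0" --pt "0 0 0 0 0 0 6" --pt "0 0 0 0.03 0 0 0" --pt "0 0 0 0.03 0 0 0" --pt "0 0 0 0.03 0 0 0" --pt "0 0 0 0.01 0 0 0" --pt "0 0 0 0 0 0 0"

```text
time_s: 2.65
tool_pos: [0.512, 0.363, 0.2245]
tool_rot: [-0.0, 0.743, 0.67, -0.003]
wrist_force: [-0.4, -0.7, 0.4]
grip_width: 1.0
gripper_force: 0.0
```

```bash
python3 - <<'E'
from h import *
s=env.sense(); print(s["tool_pos"],s["tool_rot"]); wshot('pics/w2.png')
E
```

```text
[0.51196952 0.36303305 0.22454924] [-3.99064468e-04  7.42560773e-01  6.69773014e-01 -2.72925189e-03]
```

View pics/w2.png

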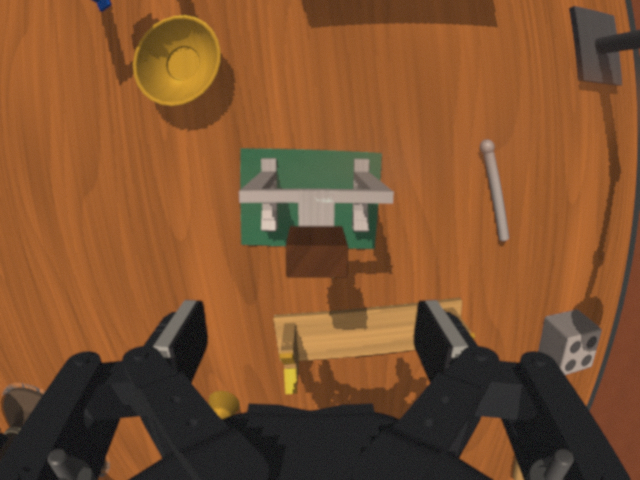

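Handle top at (317,263), between the fingers and aligned. Going down to grasp.

Call:
carry_out --pt "0 0 0.0025 0.03 0 0 0" --pt "0 0 0 0.03 0 0 0" --pt "0 0 0 0.025 0 0 0" --pt "0 0 0 0.0095 0 0 0" --pt "0 0 0 0 0 0 0"

```text
time_s: 3.12
tool_pos: [0.5161, 0.3629, 0.1323]
tool_rot: [-0.0, 0.743, 0.669, -0.001]
wrist_force: [-0.2, 0.7, -0.7]
grip_width: 1.0
gripper_force: 0.0
```

Call:
carry_out --pt "1 0 0 0 0 0 0" --pt "1 0 0 0 0 0 0" --pt "1 0 0 0 0 0 0" --pt "1 0 0 0 0 0 0" --pt "1 0 0 0 0 0 0" --pt "1 0 0 0 0 0 0" --pt "1 0 0 0 0 0 0" --pt "1 0 0 0 0 0 0"

```text
time_s: 3.78
tool_pos: [0.5169, 0.3634, 0.1346]
tool_rot: [-0.0, 0.743, 0.669, 0.001]
wrist_force: [-2.5, -0.2, 5.2]
grip_width: 0.416
gripper_force: 60.4
```

Call:
carry_out --pt "1 0 0 -0.01 0 0 0" --pt "1 0 0 -0.03 0 0 0" --pt "1 0 0 -0.03 0 0 0" --pt "1 0 0 -0.03 0 0 0" --pt "1 0 0 -0.03 0 0 0" --pt "1 0 0 -0.01 0 0 0" --pt "1 0 0 0 0 0 0"

```text
time_s: 4.37
tool_pos: [0.5177, 0.3633, 0.2769]
tool_rot: [0.0, 0.743, 0.669, 0.003]
wrist_force: [-1.1, 0.2, -2.2]
grip_width: 0.41
gripper_force: 61.0
```

```bash
cat > m.py <<'E'
from h import *
def line(pts): return cv2.fitLine(np.array(pts,np.float32),cv2.DIST_HUBER,0,.01,.01).ravel()
for f in('top','scene'):
    c=np.load(f'pics/{f}0.npz'); im=cv2.imread(f'pics/{f}0.png'); hs=cv2.cvtColor(im,cv2.COLOR_BGR2HSV)
    def blob(m,near):
        k,l,st,ce=cv2.connectedComponentsWithStats(m); i=l[near[1],near[0]]
        if i==0: i=1+np.argmin([np.hypot(*(ce[j]-near))+(1e3 if st[j,4]<8 else 0) for j in range(1,k)])
        ys,xs=np.nonzero(l==i); return np.c_[xs,ys],ce[i]
    red=cv2.inRange(hs,(0,190,70),(6,255,255))|cv2.inRange(hs,(174,190,70),(180,255,255))
    p,ce=blob(red,(405,263) if f=='top' else (219,320))
    w=np.array([plane(c,u,v,.071)[:2] for u,v in p]); l=line(w)
    t=(w-l[2:])@l[:2]; a,b=l[2:]+l[:2]*np.percentile(t,1),l[2:]+l[:2]*np.percentile(t,99)
    print(f,"bar cen",w.mean(0).round(4),"ends",a.round(4),b.round(4),"mid",((a+b)/2).round(4),"ang",np.degrees(np.arctan(l[1]/l[0])).round(2))
c=np.load('pics/top0.npz')
P=lambda u,v,z: plane(c,235+u/3.4,215+v/3.4,z)[:2].round(4)
print("collars",P(575,52,.075),P(581,279,.075))
print("rig board",[P(*p,.015).tolist() for p in((415,78),(417,271),(752,271),(740,80))])
print("stand base",[P(*p,.010).tolist() for p in((221,50),(215,270),(278,270),(282,50))])
print("mat",[P(*p,.003).tolist() for p in((50,133),(147,150),(125,291),(22,276))])
c=np.load('pics/scene0.npz')
P=lambda u,v,z: plane(c,135+u/2.6,170+v/2.6,z)[:2].round(4)
print("scene collars",P(152,313,.075),P(292,470,.075)," base",[P(*p,.01).tolist() for p in((398,204),(540,332),(581,300))],"mat",[P(*p,.003).tolist() for p in((490,125),(568,203),(640,162))])
E
python3 m.py
```

```text
top bar cen [ 0.5526 -0.0983] ends [ 0.4537 -0.0986] [ 0.6515 -0.098 ] mid [ 0.5526 -0.0983] ang 0.18
scene bar cen [ 0.5534 -0.0991] ends [ 0.4538 -0.0999] [ 0.6458 -0.0984] mid [ 0.5498 -0.0991] ang 0.44
collars [ 0.6563 -0.0974] [ 0.4439 -0.0985]
rig board [[0.6406, 0.0473], [0.4539, 0.0466], [0.4562, -0.2746], [0.6416, -0.2695]]
stand base [[0.6674, 0.2357], [0.4538, 0.2391], [0.4543, 0.179], [0.6679, 0.1763]]
mat [[0.5854, 0.4002], [0.5696, 0.3062], [0.4337, 0.3249], [0.4473, 0.4234]]
scene collars [ 0.4526 -0.0978] [ 0.6626 -0.0986]  base [[0.4632, 0.1791], [0.6712, 0.1814], [0.6707, 0.2361]] mat [[0.4417, 0.3239], [0.573, 0.313], [0.5836, 0.4069]]
```

Call:
carry_out --pt "1 0 0 0 0 0 -3" --pt "1 0 0 0 0 0 -3" --pt "1 -0.02 0.0018 0 0 0 0" --pt "1 -0.036 0.0032 0 0 0 0" --pt "1 -0.036 0.0032 0 0 0 0" --pt "1 -0.036 0.0032 0 0 0 0" --pt "1 -0.036 0.0032 0 0 0 0" --pt "1 -0.036 0.0032 0 0 0 0"

```text
time_s: 5.03
tool_pos: [0.5338, 0.161, 0.2713]
tool_rot: [-0.0, 0.707, 0.707, -0.001]
wrist_force: [0.5, 0.1, -3.0]
grip_width: 0.408
gripper_force: 61.0
```

Call:
carry_out --pt "1 -0.036 0.0032 0 0 0 0" --pt "1 -0.036 0.0032 0 0 0 0" --pt "1 -0.036 0.0032 0 0 0 0" --pt "1 -0.036 0.0032 0 0 0 0" --pt "1 -0.036 0.0032 0 0 0 0" --pt "1 -0.016 0.0018 0 0 0 0" --pt "1 0 0 0 0 0 0" --pt "1 0 0 0 0 0 0"

```text
time_s: 5.7
tool_pos: [0.5518, -0.0341, 0.2715]
tool_rot: [-0.001, 0.708, 0.706, -0.001]
wrist_force: [0.1, -0.4, -2.0]
grip_width: 0.411
gripper_force: 61.0
```

```bash
cat > comp.py <<'E'
import sys; from h import *
k=sys.argv[1]; s=env.sense(); print(s["time_s"],s["tool_pos"],s["tool_rot"])
wshot(f'pics/w{k}.png'); shot("scene",f'pics/scene{k}.png'); shot("top",f'pics/top{k}.png')
x0,y0,x1,y1=map(int,sys.argv[2].split(',')); X0,Y0,X1,Y1=map(int,sys.argv[3].split(','))
W=cv2.resize(cv2.imread(f'pics/w{k}.png')[60:380,140:500],(400,356))
S=cv2.imread(f'pics/scene{k}.png')[y0:y1,x0:x1]; T=cv2.imread(f'pics/top{k}.png')[Y0:Y1,X0:X1]
o=np.zeros((600,800,3),np.uint8); o[:356,:400]=W
def put(a,x,y,w,h):
    f=min(w/a.shape[1],h/a.shape[0]); a=cv2.resize(a,None,fx=f,fy=f,interpolation=cv2.INTER_CUBIC)[:h,:w]; o[y:y+a.shape[0],x:x+a.shape[1]]=a; print("scale",f,"at",x,y)
put(S,400,0,400,600); put(T,0,356,400,244); cv2.imwrite(f'pics/comp{k}.png',o)
E
python3 comp.py 3 130,150,330,420 340,200,470,310
```

```text
5.7 [ 0.55182387 -0.03408535  0.27151481] [-9.41038493e-04  7.07945192e-01  7.06266452e-01 -6.46302217e-04]
scale 2.0 at 400 0
scale 2.2181818181818183 at 0 356
```

View pics/comp3.png

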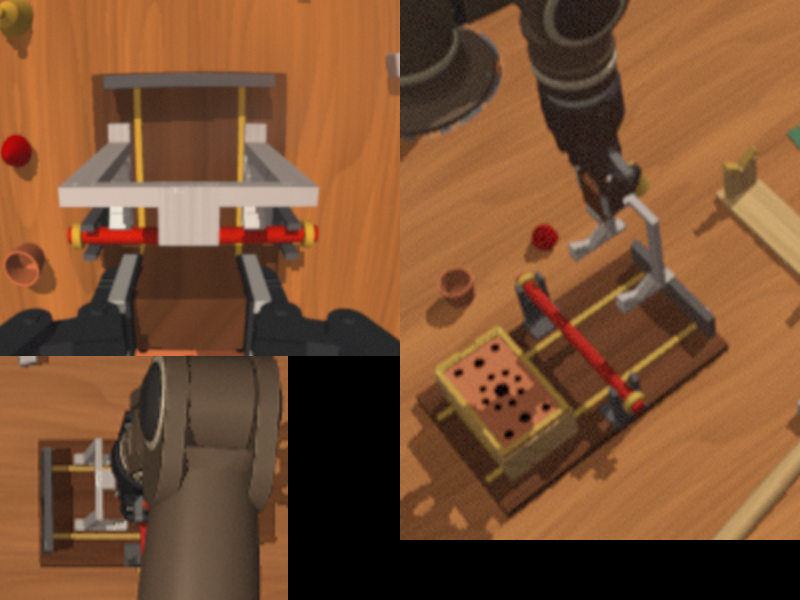

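The collars are at about (75,235) and (310,235) in the wrist panel, level with and parallel to the yoke. The yoke hangs upright on the bar's +y side.

```bash
cat > bar.py <<'E'
import sys; from h import *
def bar(f,z,roi=(60,380,140,500)):
    im=cv2.imread(f+'.png'); hs=cv2.cvtColor(im,cv2.COLOR_BGR2HSV)
    m=cv2.inRange(hs,(0,190,60),(7,255,255))|cv2.inRange(hs,(173,190,60),(180,255,255))
    mm=np.zeros_like(m); a,b,c,d=roi; mm[a:b,c:d]=m[a:b,c:d]
    k,l,st,ce=cv2.connectedComponentsWithStats(mm)
    for i in range(1,k):
        if st[i,4]>60:
            x,y,w,h=st[i,:4]; print("red",st[i],"L",wplane(f+'.npz',x,ce[i][1],z)[:2].round(4),"R",wplane(f+'.npz',x+w,ce[i][1],z)[:2].round(4))
if __name__=="__main__":
    bar('pics/w'+sys.argv[1],float(sys.argv[2]))
E
python3 bar.py 3 .070; python3 - <<'E'
from h import *
n='pics/w3.npz'; P=lambda u,v,z: wplane(n,140+u/1.111,60+v/1.1125,z)[:2].round(4)
print("collars",P(75,235,.07),P(310,235,.07),"stop",P(104,80,.055),P(273,80,.055),"beam ends",P(60,195,.258),P(318,195,.258),"feet",P(118,130,.148),P(256,130,.148))
E
```

```text
red [141 181  27  29 618] L [ 0.3796 -0.0171] R [ 0.4099 -0.0181]
red [338 263  76  17 949] L [ 0.5781 -0.0976] R [ 0.6567 -0.0986]
red [214 264  67  16 872] L [ 0.4518 -0.0991] R [ 0.521  -0.0985]
collars [ 0.4449 -0.098 ] [ 0.6621 -0.0985] stop [0.4765 0.0403] [0.6236 0.0398] beam ends [ 0.4982 -0.0046] [ 0.6037 -0.0049] feet [0.5042 0.0074] [0.5945 0.0071]
```

Call:
carry_out --pt "1 0 0.003 0.02 0 0 0" --pt "1 0 0 0.03 0 0 0" --pt "1 0 0 0.03 0 0 0" --pt "1 0 0 0.023 0 0 0" --pt "1 0 0 0.01 0 0 0" --pt "1 0 0 0 0 0 0" --pt "1 0 0 0 0 0 0"

```text
time_s: 6.43
tool_pos: [0.5554, -0.0324, 0.1603]
tool_rot: [-0.0, 0.707, 0.708, -0.0]
wrist_force: [0.2, 0.3, -1.8]
grip_width: 0.413
gripper_force: 61.1
```

Call:
carry_out --pt "1 -0.01 0 0 0 0 0" --pt "1 -0.015 0 0 0 0 0" --pt "1 -0.015 0 0 0 0 0" --pt "1 -0.015 0 0 0 0 0" --pt "1 -0.0075 0 0 0 0 0" --pt "1 0 0 0 0 0 0" --pt "1 0 0 0 0 0 0"

```text
time_s: 7.02
tool_pos: [0.5558, -0.0961, 0.1608]
tool_rot: [0.001, 0.707, 0.707, 0.001]
wrist_force: [-0.1, 0.9, -2.7]
grip_width: 0.414
gripper_force: 61.0
```

```bash
python3 - <<'E'
from h import *
s=env.sense(); print(s["time_s"],s["tool_pos"],s["tool_rot"],s["wrist_force"]); wshot('pics/w4.png')
shot('scene','pics/scene4.png')
a=cv2.resize(cv2.imread('pics/w4.png')[60:380,140:500],(400,356)); b=cv2.resize(cv2.imread('pics/scene4.png')[200:400,130:330],(400,400))
o=np.zeros((400,800,3),np.uint8); o[:356,:400]=a; o[:,400:]=b; cv2.imwrite('pics/comp4.png',o)
E
python3 bar.py 4 .07
```

```text
7.0167 [ 0.55579846 -0.09609529  0.16076491] [5.05726791e-04 7.07499650e-01 7.06713269e-01 5.86915205e-04] [-0.09397109  0.93688224 -2.71120034]
red [ 339  235  117   23 1397] L [ 0.5742 -0.0998] R [ 0.6573 -0.1004]
red [ 160  237  121   23 1586] L [ 0.4494 -0.1007] R [ 0.5356 -0.1004]
```

View pics/comp4.png

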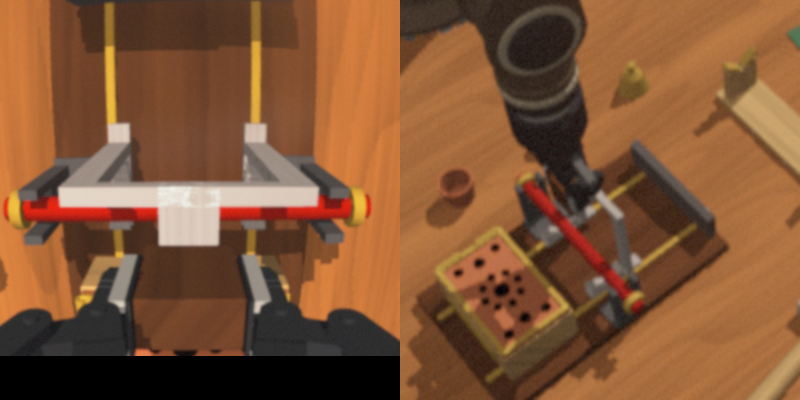

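The feet sit under the bar, the bar is centred and both brackets are clear. Lifting.

Call:
carry_out --pt "1 0 0 -0.006 0 0 0" --pt "1 0 0 -0.006 0 0 0" --pt "1 0 0 -0.005 0 0 0" --pt "1 0 0 -0.005 0 0 0" --pt "1 0 0 -0.008 0 0 0" --pt "1 0 0 -0.01 0 0 0" --pt "1 0 0 -0.012 0 0 0" --pt "1 0 0 -0.012 0 0 0"

```text
time_s: 7.78
tool_pos: [0.555, -0.0955, 0.2243]
tool_rot: [-0.001, 0.707, 0.707, -0.0]
wrist_force: [0.5, -1.0, -6.7]
grip_width: 0.409
gripper_force: 62.7
```

Call:
carry_out --pt "1 0 0 -0.015 0 0 0" --pt "1 0 0 -0.015 0 0 0" --pt "1 0 0 -0.015 0 0 0" --pt "1 0 0 -0.01 0 0 0" --pt "1 0 0 0 0 0 0" --pt "1 0 0 0 0 0 0" --pt "1 0 0 0 0 0 0"

```text
time_s: 8.37
tool_pos: [0.5551, -0.0956, 0.2778]
tool_rot: [-0.001, 0.707, 0.707, -0.0]
wrist_force: [0.0, 0.7, -7.9]
grip_width: 0.414
gripper_force: 62.8
```

```bash
python3 - <<'E'
from h import *
from bar import bar
s=env.sense(); print(s["time_s"],s["tool_pos"],s["tool_rot"],s["wrist_force"],s["wrist_torque"]); wshot('pics/w5.png')
bar('pics/w5',float(s["tool_pos"][2])+.0104-.127)
E
```

```text
8.3667 [ 0.5550876  -0.09561512  0.27781101] [-5.98602382e-04  7.07113897e-01  7.07099274e-01 -4.42963923e-04] [ 5.11583575e-04  6.61668094e-01 -7.93527179e+00] [-0.036749    0.03227534 -0.02319891]
red [140 128  24  29 587] L [ 0.4277 -0.0241] R [ 0.4476 -0.0255]
red [427 225  18  21 321] L [ 0.642  -0.0964] R [ 0.6567 -0.0964]
red [154 227   6  19  68] L [ 0.4329 -0.097 ] R [ 0.4381 -0.097 ]
red [171 226  21  20 387] L [ 0.4475 -0.0967] R [ 0.4648 -0.0967]
```

Call:
carry_out --pt "1 0.01 0 0 0 0 0.2" --pt "1 0.02 0.001 0 0 0 0.2" --pt "1 0.03 0.0015 0 0 0 0.2" --pt "1 0.035 0.0015 0 0 0 0.2" --pt "1 0.035 0.0015 0 0 0 0.2" --pt "1 0.035 0.0015 0 0 0 0.2" --pt "1 0.035 0.0015 0 0 0 0" --pt "1 0.03 0.0015 0 0 0 0"

```text
time_s: 9.08
tool_pos: [0.5677, 0.1372, 0.2781]
tool_rot: [-0.001, 0.714, 0.7, -0.0]
wrist_force: [1.1, -1.3, -7.8]
grip_width: 0.416
gripper_force: 62.7
```

Call:
carry_out --pt "1 0.03 0.0015 0 0 0 0" --pt "1 0.0235 0 0 0 0 0" --pt "1 0.015 0 0 0 0 0" --pt "1 0.01 0 0 0 0 0" --pt "1 0 0 0 0 0 0" --pt "1 0 0 0 0 0 0" --pt "1 0 0 0 0 0 0"

```text
time_s: 9.67
tool_pos: [0.5716, 0.2114, 0.2788]
tool_rot: [0.0, 0.715, 0.699, -0.0]
wrist_force: [-0.4, -1.1, -6.9]
grip_width: 0.415
gripper_force: 62.7
```

```bash
python3 - <<'E'
from h import *
from bar import bar
s=env.sense(); print(s["time_s"],s["tool_pos"],s["tool_rot"],s["wrist_force"]); wshot('pics/w6.png')
shot('scene','pics/scene6.png'); shot('top','pics/top6.png')
bar('pics/w6',float(s["tool_pos"][2])+.0104-.127)
a=cv2.resize(cv2.imread('pics/w6.png')[130:330,120:500],(800,421),interpolation=cv2.INTER_CUBIC); b=cv2.imread('pics/scene6.png')[190:310,270:400]
b=cv2.resize(b,None,fx=1.49,fy=1.49,interpolation=cv2.INTER_CUBIC); t=cv2.imread('pics/top6.png')[215:310,230:350]; t=cv2.resize(t,None,fx=1.85,fy=1.85,interpolation=cv2.INTER_CUBIC)
o=np.zeros((600,800,3),np.uint8); o[:421]=a; o[421:421+b.shape[0],:b.shape[1]]=b[:179]; o[421:421+t.shape[0],300:300+t.shape[1]]=t[:179]; cv2.imwrite('pics/comp6.png',o)
E
```

```text
9.6667 [0.57156583 0.21141347 0.27881628] [ 2.77766800e-04  7.14864391e-01  6.99262973e-01 -3.46143554e-04] [-0.41123273 -1.1006123  -6.94354653]
red [427 225  18  21 331] L [0.6586 0.2084] R [0.6733 0.2081]
red [171 226  21  20 385] L [0.4642 0.2126] R [0.4815 0.2122]
```

View pics/comp6.png

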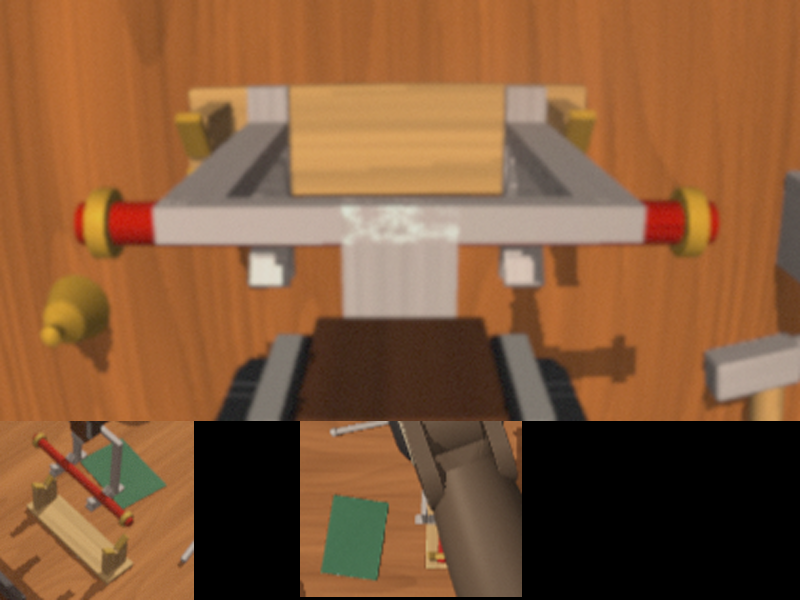

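Both ends of the bar are level in the yoke. The stand's rear edge runs from (190,88) to (585,86), the V-rest tips are at (193,113) and (580,112), and the collars at (103,222) and (694,222). The stand is parallel to the bar.

```bash
python3 - <<'E'
from h import *
n='pics/w6.npz'; P=lambda u,v,z: wplane(n,120+u/2.105,130+v/2.105,z)[:2]
a,b=P(190,88,.01),P(585,86,.01); print("base rear",a,b,(a+b)/2,np.linalg.norm(b-a),np.degrees(np.arctan2(*(b-a)[::-1])))
a,b=P(193,113,.077),P(580,112,.077); print("tips",a,b,(a+b)/2,np.linalg.norm(b-a))
for z in (.155,.162,.169):
    a,b=P(103,222,z),P(694,222,z); print("collars",z,a,b,(a+b)/2,np.linalg.norm(b-a))
E
```

```text
base rear [0.45770686 0.24334474] [0.67029972 0.23923767] [0.56400329 0.2412912 ] 0.21263253620547284 -1.10675765852686
tips [0.47695248 0.23888155] [0.6522911  0.23509783] [0.56462179 0.23698969] 0.17537943510905085
collars 0.155 [0.45939681 0.21066672] [0.6801541  0.20573266] [0.56977545 0.20819969] 0.22081241864759754
collars 0.162 [0.46236051 0.21266354] [0.67732832 0.20785887] [0.56984441 0.2102612 ] 0.2150214964257706
collars 0.169 [0.4653242  0.21466035] [0.67450253 0.20998509] [0.56991337 0.21232272] 0.20923057420394378
```

Call:
carry_out --pt "1 0.0005 -0.003 0.01 0 0 0" --pt "1 0.0005 -0.003 0.02 0 0 0" --pt "1 0 0 0.02 0 0 0" --pt "1 0 0 0.015 0 0 0" --pt "1 0 0 0.01 0 0 0" --pt "1 0 0 0.005 0 0 0" --pt "1 0 0 0 0 0 0" --pt "1 0 0 0 0 0 0"

```text
time_s: 10.48
tool_pos: [0.5659, 0.2135, 0.1995]
tool_rot: [0.0, 0.715, 0.699, 0.0]
wrist_force: [0.6, -0.9, -7.5]
grip_width: 0.41
gripper_force: 62.6
```

```bash
python3 - <<'E'
from h import *
from bar import bar
s=env.sense(); print(s["time_s"],s["tool_pos"],s["tool_rot"],s["wrist_force"]); wshot('pics/w7.png')
for d in(.1166,.111): bar('pics/w7',float(s["tool_pos"][2])-d)
im=cv2.imread('pics/w7.png'); hs=cv2.cvtColor(im,cv2.COLOR_BGR2HSV)
m=cv2.inRange(hs,(19,150,90),(32,255,255)); k,l,st,ce=cv2.connectedComponentsWithStats(m)
for i in range(1,k):
    if st[i,4]>50: print("yel",st[i],ce[i].round(1),wplane('pics/w7.npz',*ce[i],.075)[:2].round(4))
E
```

```text
10.4833 [0.56589836 0.2135097  0.1994987 ] [1.65562200e-04 7.14647546e-01 6.99484630e-01 3.31648073e-04] [ 0.61164258 -0.9288275  -7.49100148]
red [427 225  18  21 333] L [0.653  0.2106] R [0.6678 0.2103]
red [172 226  20  20 380] L [0.4595 0.2147] R [0.4759 0.2143]
red [427 225  18  21 333] L [0.6512 0.2123] R [0.6656 0.212 ]
red [172 226  20  20 380] L [0.4618 0.2163] R [0.4779 0.2159]
yel [415 200  19  24 281] [423.9 210.2] [0.6519 0.2283]
yel [183 202  19  22 270] [191.8 211.6] [0.4751 0.2312]
yel [161 220  13  32 288] [166.4 235.4] [0.4514 0.2128]
yel [441 220  15  31 306] [449.5 234.9] [0.6747 0.2083]
yel [188 248  15  17 225] [195.5 256. ] [0.4741 0.1953]
yel [413 248  16  16 210] [420.6 255.4] [0.6515 0.1919]
yel [115 288  37  40 929] [131.6 306.9] [0.4063 0.1483]
```

The V rests' midpoint is (0.563, 0.212) and the bar's is (0.564, 0.213), so I'll lower it the rest of the way.

Call:
carry_out --pt "1 0 0 0.005 0 0 0" --pt "1 0 0 0.005 0 0 0" --pt "1 0 0 0.005 0 0 0" --pt "1 0 0 0.005 0 0 0" --pt "1 0 0 0.005 0 0 0" --pt "1 0 0 0.005 0 0 0" --pt "1 0 0 0 0 0 0" --pt "1 0 0 0 0 0 0"

```text
time_s: 11.2
tool_pos: [0.5655, 0.2137, 0.1686]
tool_rot: [-0.0, 0.714, 0.7, -0.0]
wrist_force: [-0.3, 0.7, -3.3]
grip_width: 0.409
gripper_force: 63.1
```

Call:
carry_out --pt "1 0 0 0.004 0 0 0" --pt "1 0 0 0.0055 0 0 0" --pt "1 0 0 0 0 0 0" --pt "1 0 0 0 0 0 0" --pt "1 0 0 0 0 0 0" --pt "1 0 0 0 0 0 0"

```text
time_s: 11.7
tool_pos: [0.5657, 0.2138, 0.1595]
tool_rot: [0.0, 0.714, 0.7, 0.0]
wrist_force: [-0.3, -0.6, -3.4]
grip_width: 0.411
gripper_force: 63.1
```

```bash
python3 - <<'E'
from h import *
from bar import bar
s=env.sense(); print(s["time_s"],s["tool_pos"],s["tool_rot"],s["wrist_force"]); wshot('pics/w8.png')
bar('pics/w8',.07)
im=cv2.imread('pics/w8.png'); hs=cv2.cvtColor(im,cv2.COLOR_BGR2HSV)
m=cv2.inRange(hs,(19,150,90),(32,255,255)); k,l,st,ce=cv2.connectedComponentsWithStats(m)
for i in range(1,k):
    if st[i,4]>50: print("yel",st[i],ce[i].round(1),wplane('pics/w8.npz',*ce[i],.075)[:2].round(4))
E
```

```text
11.7 [0.56570685 0.21378895 0.15946363] [4.76304446e-05 7.14481324e-01 6.99654498e-01 1.37142603e-04] [-0.30615837 -0.5718988  -3.38520639]
red [ 339  237  119   23 1701] L [0.5838 0.2098] R [0.6679 0.2075]
red [ 161  238  120   23 1768] L [0.4603 0.2114] R [0.5454 0.2101]
red [471 238   5  19  62] L [0.6779 0.2099] R [0.6819 0.2098]
yel [429 212  24  23 368] [440.7 223.4] [0.6512 0.2287]
yel [164 214  23  22 342] [174.7 224.5] [0.4755 0.2317]
yel [452 230  18  35 377] [462.5 247.1] [0.6689 0.2118]
yel [149 232  14  34 343] [155.  248.3] [0.4583 0.2154]
yel [172 261  18  24 379] [180.3 272.8] [0.4749 0.1973]
yel [427 260  20  24 388] [436.3 272. ] [0.6511 0.1942]
yel [  97  304   41   45 1113] [115.7 324.8] [0.4113 0.1528]
```

Bar seated, with the yoke's weight alone on the wrist. Backing the yoke out toward +y and over the mat.

Call:
carry_out --pt "1 0.008 0 0 0 0 0" --pt "1 0.015 0 0 0 0 0" --pt "1 0.015 0 0 0 0 0" --pt "1 0.02 0 0 0 0 0" --pt "1 0.02 0 0 0 0 0" --pt "1 0.022 0 -0.01 0 0 0" --pt "1 0.02 -0.02 -0.01 0 0 0" --pt "1 0.018 -0.02 0 0 0 0"

```text
time_s: 12.42
tool_pos: [0.5288, 0.356, 0.1806]
tool_rot: [-0.0, 0.714, 0.7, 0.001]
wrist_force: [0.0, 0.2, -2.8]
grip_width: 0.415
gripper_force: 63.3
```

Call:
carry_out --pt "1 0.0118 -0.0169 0 0 0 0" --pt "1 0 0 0 0 0 5" --pt "1 0 0 0.01 0 0 0" --pt "1 0 0 0.015 0 0 0" --pt "1 0 0 0.01 0 0 0" --pt "1 0 0 0.002 0 0 0" --pt "1 0 0 0 0 0 0" --pt "1 0 0 0 0 0 0"

```text
time_s: 13.08
tool_pos: [0.512, 0.3647, 0.1422]
tool_rot: [-0.0, 0.744, 0.668, -0.0]
wrist_force: [0.3, -0.1, -2.2]
grip_width: 0.413
gripper_force: 63.1
```

```bash
python3 - <<'E'
from h import *
s=env.sense(); print(s["time_s"],s["tool_pos"],s["tool_rot"],s["wrist_force"]); c=shot('scene','pics/scene9.png'); shot('top','pics/top9.png')
for f in('scene','top'):
    c=np.load(f'pics/{f}9.npz'); im=cv2.imread(f'pics/{f}9.png'); hs=cv2.cvtColor(im,cv2.COLOR_BGR2HSV)
    m=cv2.inRange(hs,(0,190,70),(6,255,255))|cv2.inRange(hs,(174,190,70),(180,255,255)); k,l,st,ce=cv2.connectedComponentsWithStats(m)
    for i in range(1,k):
        if st[i,4]>150: print(f,st[i],plane(c,*ce[i],.071)[:2].round(4))
E
```

```text
13.0833 [0.51204871 0.36468367 0.14220491] [-3.98837523e-05  7.44248102e-01  6.67903240e-01 -1.50752971e-04] [ 0.26025243 -0.09494784 -2.20316981]
scene [296 226  54  50 293] [0.5647 0.2098]
top [305 228   6  62 242] [0.5639 0.21  ]
```

Call:
carry_out --pt "1 0 0 0.002 0 0 0" --pt "1 0 0 0.002 0 0 0" --pt "1 0 0 0.002 0 0 0" --pt "1 0 0 0 0 0 0" --pt "1 0 0 0 0 0 0"

```text
time_s: 13.6
tool_pos: [0.5117, 0.3646, 0.1361]
tool_rot: [-0.0, 0.744, 0.668, -0.0]
wrist_force: [-0.2, -0.4, -2.9]
grip_width: 0.409
gripper_force: 63.2
```

Call:
carry_out --pt "1 0 0 0.002 0 0 0" --pt "1 0 0 0 0 0 0" --pt "1 0 0 0 0 0 0"

```text
time_s: 13.85
tool_pos: [0.5119, 0.3648, 0.1347]
tool_rot: [0.0, 0.744, 0.668, 0.0]
wrist_force: [-1.3, -0.7, 1.0]
grip_width: 0.41
gripper_force: 63.5
```

Call:
carry_out --pt "0 0 0 0 0 0 0" --pt "0 0 0 0 0 0 0" --pt "0 0 0 0 0 0 0" --pt "0 0 0 0 0 0 0" --pt "0 0 0 0 0 0 0" --pt "0 0 0 0 0 0 0" --pt "0 0 0 0 0 0 0" --pt "0 0 0 0 0 0 0"

```text
time_s: 14.52
tool_pos: [0.5119, 0.3647, 0.1343]
tool_rot: [-0.0, 0.744, 0.668, -0.0]
wrist_force: [0.1, -0.4, 0.6]
grip_width: 1.002
gripper_force: 0.0
```

Call:
carry_out --pt "0 0 0 -0.01 0 0 0" --pt "0 0 0 -0.025 0 0 0" --pt "0 0 0 -0.035 0 0 0" --pt "0 0 0 -0.035 0 0 0" --pt "0 0 0 -0.035 0 0 0" --pt "0 0 0 -0.02 0 0 0" --pt "0 0 0 0 0 0 -6.2" --pt "0 0 0 0 0 0 0"

```text
time_s: 15.18
tool_pos: [0.5124, 0.3651, 0.2971]
tool_rot: [0.0, 0.706, 0.708, 0.002]
wrist_force: [0.6, -0.1, 0.7]
grip_width: 1.001
gripper_force: 0.0
```

```bash
python3 - <<'E'
from h import *
s=env.sense(); print(s["time_s"],s["tool_pos"],s["tool_rot"],s["wrist_force"],s["grip_width"]); wshot('pics/w10.png'); shot('top','pics/top10.png')
im=cv2.imread('pics/w10.png')
n='pics/w10.npz'
# dark brown handle blob & its rect
hs=cv2.cvtColor(im,cv2.COLOR_BGR2HSV)
m=cv2.inRange(hs,(3,100,20),(14,255,85)); k,l,st,ce=cv2.connectedComponentsWithStats(m)
for i in range(1,k):
    if 300<st[i,4]<8000: print("brown",st[i],ce[i].round(0),wplane(n,*ce[i],.16)[:2].round(3))
m=cv2.inRange(hs,(0,0,110),(180,60,230)); k,l,st,ce=cv2.connectedComponentsWithStats(m)
for i in range(1,k):
    if st[i,4]>200: print("steel",st[i],ce[i].round(0),wplane(n,*ce[i],.12)[:2].round(3))
E
```

```text
15.1833 [0.51242099 0.36513014 0.29708885] [3.46826611e-04 7.06134111e-01 7.08074719e-01 2.16549854e-03] [ 0.58111025 -0.12207576  0.66939399] 1.0013815916089057
brown [ 318    0  174   30 3062] [410.  11.] [0.588 0.538]
brown [569  79  43  15 307] [585.  85.] [0.761 0.501]
brown [286 207  45  16 457] [307. 214.] [0.51  0.376]
brown [272 399 131  21 626] [346. 405.] [0.548 0.184]
steel [ 251  151  119   70 3284] [309. 187.] [0.511 0.391]
steel [459 157  15  86 604] [466. 201.] [0.657 0.381]
steel [627 263  13  50 419] [634. 292.] [0.942 0.27 ]
steel [154 301  41  56 605] [173. 328.] [0.369 0.247]
steel [426 301  41  56 602] [448. 328.] [0.656 0.246]
steel [505 315  43  47 694] [524. 336.] [0.758 0.227]
```

```bash
python3 - <<'E'
from h import *
c=np.load('pics/top0.npz')
P=lambda u,v,z: plane(c,235+u/3.4,215+v/3.4,z)[:2].round(4)
print("back top edge",P(738,95,.067),P(736,243,.067),"front",P(640,93,.067),P(640,243,.067))
c=np.load('pics/scene0.npz')
P=lambda u,v,z: plane(c,135+u/2.6,170+v/2.6,z)[:2].round(4)
print("scene back",P(35,432,.067),P(125,545,.067),"front",P(115,375,.067),P(215,480,.067))
print(env.sense()["q"])
E
```

```text
back top edge [ 0.6181 -0.2521] [ 0.4787 -0.2454] front [ 0.6192 -0.1595] [ 0.478  -0.1558]
scene back [ 0.4832 -0.2399] [ 0.6227 -0.2397] front [ 0.4805 -0.1571] [ 0.6233 -0.1507]
[ 6.19086921e-01  3.45686762e-01  3.78687076e-01  1.60388930e+00
 -2.12515756e-06  2.19249082e+00]
```

Call:
carry_out --pt "1 -0.02 0.0025 0 0 0 0" --pt "1 -0.04 0.0025 0 0 0 0" --pt "1 -0.04 0.0025 0 0 0 0" --pt "1 -0.04 0.0025 0 0 0 0" --pt "1 -0.04 0.0025 0 0 0 0" --pt "1 -0.04 0.0025 0 0 0 0" --pt "1 -0.04 0.0025 0 0 0 0" --pt "1 -0.04 0.0025 0 0 0 0"

```text
time_s: 15.95
tool_pos: [0.531, 0.0628, 0.2933]
tool_rot: [-0.001, 0.708, 0.706, -0.001]
wrist_force: [0.6, 0.3, -0.3]
grip_width: 0.002
gripper_force: 0.0
```

Call:
carry_out --pt "1 -0.04 0.0025 0 0 0 0" --pt "1 -0.04 0.0025 0 0 0 0" --pt "1 -0.04 0.0025 0 0 0 0" --pt "1 -0.04 0.0025 0 0 0 0" --pt "1 -0.04 0.0025 0 0 0 0" --pt "1 -0.04 0.0025 0 0 0 0" --pt "1 -0.04 0.0025 0 0 0 0" --pt "1 -0.04 0.0025 0 0 0 0"

```text
time_s: 16.62
tool_pos: [0.551, -0.2571, 0.2933]
tool_rot: [-0.001, 0.708, 0.706, -0.0]
wrist_force: [1.4, -0.0, 0.2]
grip_width: 0.001
gripper_force: 0.0
```

Call:
carry_out --pt "1 -0.03 0 0 0 0 0" --pt "1 -0.015 0 0 0 0 0" --pt "1 0 0 0 0 0 0" --pt "1 0 0 0 0 0 0"

```text
time_s: 16.95
tool_pos: [0.5514, -0.3004, 0.2931]
tool_rot: [-0.001, 0.708, 0.706, -0.0]
wrist_force: [0.8, 0.2, -0.1]
grip_width: 0.002
gripper_force: 0.0
```

```bash
python3 - <<'E'
from h import *
s=env.sense(); print(s["time_s"],s["tool_pos"],s["tool_rot"],s["q"]); wshot('pics/w11.png'); n='pics/w11.npz'
hs=cv2.cvtColor(cv2.imread('pics/w11.png'),cv2.COLOR_BGR2HSV)
for nm,lo,hi in(("copper",(3,110,120),(10,190,255)),("gold",(18,130,90),(32,255,255))):
    k,l,st,ce=cv2.connectedComponentsWithStats(cv2.inRange(hs,lo,hi))
    for i in range(1,k):
        if st[i,4]>150:
            x,y,w,h=st[i,:4]; print(nm,st[i],wplane(n,x,y,.067)[:2].round(3),wplane(n,x+w,y+h,.067)[:2].round(3))
E
```

```text
16.95 [ 0.55143418 -0.30042081  0.29312713] [-1.21068473e-03  7.08029149e-01  7.06182167e-01 -6.92254858e-05] [-4.99102103e-01  3.46339508e-01  3.76900311e-01  1.60371832e+00
  5.54065456e-04  1.07430560e+00]
copper [  542     0    98   480 18446] [ 0.815 -0.054] [ 1.483 -1.054]
copper [131  57  34  37 580] [ 0.362 -0.136] [ 0.402 -0.182]
copper [ 249   66  127   74 8044] [ 0.49 -0.16] [ 0.616 -0.235]
gold [ 236    0  148  165 3807] [ 0.476 -0.087] [ 0.624 -0.26 ]
```

Call:
carry_out --pt "1 0 0 0.03 0 0 0" --pt "1 0 0 0.04 0 0 0" --pt "1 0 0 0.04 0 0 0" --pt "1 0 0 0.04 0 0 0" --pt "1 0 0 0.04 0 0 0" --pt "1 0 0 0.035 0 0 0" --pt "1 0 0 0.02 0 0 0" --pt "1 0 0 0.006 0 0 0"

```text
time_s: 17.67
tool_pos: [0.5496, -0.2968, 0.0391]
tool_rot: [-0.003, 0.706, 0.708, -0.001]
wrist_force: [-0.5, 0.3, -0.2]
grip_width: 0.002
gripper_force: 0.0
```

Call:
carry_out --pt "1 0.01 0 0 0 0 0" --pt "1 0.01 0 0 0 0 0" --pt "1 0.008 0 0 0 0 0" --pt "1 0.008 0 0 0 0 0" --pt "1 0.008 0 0 0 0 0" --pt "1 0.008 0 0 0 0 0" --pt "1 0.008 0 0 0 0 0" --pt "1 0.008 0 0 0 0 0"

```text
time_s: 18.33
tool_pos: [0.5524, -0.2321, 0.0442]
tool_rot: [0.001, 0.707, 0.707, 0.0]
wrist_force: [0.5, -2.3, 1.8]
grip_width: -0.001
gripper_force: 1.4
```

Call:
carry_out --pt "1 0.012 0 0 0 0 0" --pt "1 0.014 0 0 0 0 0" --pt "1 0.014 0 0 0 0 0" --pt "1 0.014 0 0 0 0 0" --pt "1 0.014 0 0 0 0 0" --pt "1 0.014 0 0 0 0 0" --pt "1 0.014 0 0 0 0 0" --pt "1 0.014 0 0 0 0 0"

```text
time_s: 19.0
tool_pos: [0.5514, -0.1207, 0.0431]
tool_rot: [-0.0, 0.707, 0.707, -0.0]
wrist_force: [-1.1, -3.2, 3.3]
grip_width: -0.002
gripper_force: 1.7
```

Call:
carry_out --pt "1 0.012 0 0 0 0 0" --pt "1 0.01 0 0 0 0 0" --pt "1 0.007 0 0 0 0 0" --pt "1 0.005 0 0 0 0 0" --pt "1 0.004 0 0 0 0 0" --pt "1 0 0 0 0 0 0"

```text
time_s: 19.5
tool_pos: [0.5518, -0.0833, 0.043]
tool_rot: [-0.001, 0.707, 0.707, 0.0]
wrist_force: [0.2, -0.4, -1.0]
grip_width: 0.0
gripper_force: 0.0
```

Continuing in small steps until the stop is felt.

Call:
carry_out --pt "1 0.003 0 0 0 0 0" --pt "1 0.003 0 0 0 0 0" --pt "1 0.003 0 0 0 0 0" --pt "1 0.003 0 0 0 0 0"

```text
time_s: 19.83
tool_pos: [0.5518, -0.0724, 0.0431]
tool_rot: [-0.0, 0.707, 0.707, -0.0]
wrist_force: [0.6, -2.5, -2.1]
grip_width: 0.004
gripper_force: 1.1
```

Call:
carry_out --pt "1 0.002 0 0 0 0 0" --pt "1 0.002 0 0 0 0 0" --pt "1 0.002 0 0 0 0 0"

```text
time_s: 20.08
tool_pos: [0.5518, -0.07, 0.0433]
tool_rot: [0.003, 0.708, 0.706, -0.003]
wrist_force: [0.1, -22.8, -3.6]
grip_width: -0.0
gripper_force: 11.4
```

At the stop (23 N). Holding, then backing off.

Call:
carry_out --pt "1 0 0 0 0 0 0" --pt "1 0 0 0 0 0 0" --pt "1 0 0 0 0 0 0" --pt "1 -0.008 0 0 0 0 0" --pt "1 -0.03 0 0 0 0 0" --pt "1 -0.03 0 -0.02 0 0 0" --pt "1 0 0 -0.04 0 0 0" --pt "1 0 0 -0.04 0 0 0"

```text
time_s: 20.75
tool_pos: [0.5506, -0.135, 0.1431]
tool_rot: [-0.002, 0.708, 0.706, -0.0]
wrist_force: [1.1, -0.2, 0.2]
grip_width: 0.002
gripper_force: 0.0
```

Call:
carry_out --pt "1 -0.03 0 -0.02 0 0 0" --pt "1 -0.04 0 -0.01 0 0 0" --pt "1 -0.04 0 0 0 0 0" --pt "1 -0.04 0 0 0 0 0" --pt "1 0 0 0 0 0 0" --pt "1 0 0 0 0 0 0" --pt "1 0 0 0 0 0 0" --pt "1 0 0 0 0 0 0"

```text
time_s: 21.42
tool_pos: [0.552, -0.2832, 0.1733]
tool_rot: [-0.0, 0.707, 0.707, 0.0]
wrist_force: [0.6, -0.9, -0.6]
grip_width: -0.001
gripper_force: 0.0
```

```bash
python3 - <<'E'
from h import *
s=env.sense(); print(s["time_s"],s["tool_pos"],s["wrist_force"]); shot('scene','pics/scene12.png'); shot('top','pics/top12.png')
for f in('scene','top'):
    c=np.load(f'pics/{f}12.npz'); hs=cv2.cvtColor(cv2.imread(f'pics/{f}12.png'),cv2.COLOR_BGR2HSV)
    for nm,m,z in(("red",cv2.inRange(hs,(0,190,70),(6,255,255))|cv2.inRange(hs,(174,190,70),(180,255,255)),.071),("copper",cv2.inRange(hs,(3,110,150),(11,185,255)),.076)):
        k,l,st,ce=cv2.connectedComponentsWithStats(m)
        for i in range(1,k):
            if st[i,4]>150: print(f,nm,st[i],plane(c,*ce[i],z)[:2].round(4))
E
```

```text
21.4167 [ 0.55195302 -0.28318044  0.1732967 ] [ 0.60384489 -0.90720143 -0.62911053]
scene red [296 226  54  50 316] [0.5624 0.2103]
scene copper [325  20  19  26 386] [-0.1312  0.8945]
scene copper [ 221  274   54   48 1034] [ 0.5522 -0.0149]
top red [305 228   6  62 247] [0.5654 0.2102]
top copper [368 245  23  38 673] [ 0.5479 -0.0142]
```

```bash
python3 -c "
from plant import env
print(env.job_done())"
```

```text
the job is handed in; nothing more can be done
None
```

The job is handed in at about 21 s: the bar measures within about 2 mm of its seat in the stand, the yoke is back upright on its mat and released, and the sled is at the end stop (23 N felt there); no verdict was printed.

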